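# Scan the tall jar

### The job

Draw the barcode scanner up out of its charging base, tip it nose-down by half a right angle or more, and aim it at the code on the lid of the tall jar from about a hand's width (100 mm) away. Finish holding it there, steady and in the air, carried by the gripper alone; leave the jars and everything else on the stall where they stand.

Things in the scene. Friction and masses are not known exactly. Their poses are not given: they have to be found in the camera images.
- scanner: Cordless pistol-shaped barcode scanner, grey with black nose, about 190 g (varies). It stands in the charging base, handle down, head level on top, and just lifts out upwards (no latch). Origin: centre of the handle's underside. +z: up the handle to the head; the window looks along -x; y: across. Handle 36 (x) by 32 (y), z 0 to 99 mm. Mass centre within 10 mm of x -5, z 90 mm.
- scanner_grip (a point): Place to grip the head, from above, fingers closing along y: scanner frame 0, 0, 121 mm, 18 mm under the head's top. The head here is flat-sided, 52 mm wide in y, x -41 to +45, z 99 to 139 mm (edges rounded by 8). In front of it the black nose: x -65 to -41, 60 mm wide, z 97 to 141 mm. Axes as the scanner.
- scanner_window (a point): Centre of the scanner's window, on the front of the nose (scanner frame -65, 0, 119 mm). Axes as the scanner: the beam is its -x axis.
- scanner_foot (a point): Centre of the underside of the handle (scanner frame 0, 0, 0).
- base: Black charging base, fixed to the table: round foot of 60 mm radius, 10 thick; upright well 54 (x) by 50 (y) outside, 67 mm high, its floor 12 mm up, taking the handle 55 mm deep with 2 mm play each side. The docked head's underside is 111 mm, its top 151 mm above the table. Origin: centre of underside; z up; -x: the way the docked scanner looks, roughly to the robot.
- tall_jar: The only tall, slim honey jar in front of the robot: 60 mm diameter, 125 mm high, dark metal lid of 56 mm diameter with a white code seal; loose, about 380 g. Origin: centre of its underside, z up.
- tall_code (a point): Centre of the code seal (30 by 22 mm, flat on top of the tall jar's lid), 126 mm above the jar's underside.
- squat_jar_a: Bystander: squat honey jar, 80 mm diameter, 68 mm high, also with a code seal on its lid. Origin: centre of underside. Squat jars and tall jar swap places from run to run.
- squat_jar_b: Bystander: second squat jar, the same.
- tumbler: Bystander: glass tumbler, 68 mm diameter, 90 high, with wooden tasting sticks up to 150 mm high. Origin: centre of underside.
- plates: Bystander: stack of six small white plates, 132 mm diameter, 34 high. Origin: centre of underside.
- dressing_bottle: Bystander: slim dark dressing bottle, 52 mm diameter, 220 high, standing beyond the base. Origin: centre of underside.
- card_terminal: Bystander: card payment terminal lying flat, 150 by 74 mm, 32 high. Origin: centre of underside.

How it is judged (in metres and radians):
On the way, in this order (a step that is already met when the one before it is completed fails the run):
1. the scanner is drawn up clear of the well of its base, in the gripper (z of scanner_foot in the frame of base above 0.07 m and contact force between scanner and the fingers above 1 N), for 0.1 s.
2. the scanner, tipped nose-down, is aimed at the tall jar's code and held there (x of tall_code in the frame of scanner_window between -0.18 and -0.045 m and y of tall_code in the frame of scanner_window between -0.02 and 0.02 m and z of tall_code in the frame of scanner_window between -0.02 and 0.02 m and angle between scanner's own x axis and vertical below 0.96 rad and contact force between scanner and the fingers above 1 N and height (world z) of scanner_foot above 0.08 m and height (world z) of scanner_window above 0.14 m and contact force between scanner and base below 0.3 N and contact force between scanner and tall_jar below 0.3 N and contact force between scanner and squat_jar_a below 0.3 N and contact force between scanner and squat_jar_b below 0.3 N and contact force between scanner and plates below 0.3 N and contact force between scanner and tumbler below 0.3 N), for 0.5 s.
At the end, for the whole second after the job is handed in: Scanner held by the gripper alone, at rest, foot over 80 mm and window over 140 mm above the table; beam within 55 degrees of straight down; the tall jar's code 45 to 180 mm ahead of the window and within 20 mm of the beam's line across and up/down; tall jar within 15 mm of its place (all of step 2 and linear speed of scanner below 0.03 m/s and angular speed of scanner below 0.2 rad/s and distance of tall_jar from where it was at the start of the episode below 0.015 m and angle between tall_jar's own z axis and vertical below 0.1 rad); the arm keeps its last pose, push and grip.
It fails at once if the tall jar is pushed, lifted or knocked over (distance of tall_jar from where it was at the start of the episode above 0.015 m or angle between tall_jar's own z axis and vertical above 0.2 rad).
It fails at once if another thing on the stall is pushed away or knocked over (distance of any of squat_jar_a, squat_jar_b, tumbler, plates, dressing_bottle, card_terminal from where it was at the start of the episode above 0.025 m or angle between any of squat_jar_a, squat_jar_b, tumbler, plates, dressing_bottle, card_terminal's own z axis and vertical above 0.25 rad).
It also fails if it takes over 48 s, if anything falls off the work surface, if the arm or the gripper's body presses on something with over 40 N, if the wrist force passes 120 N, or if a joint passes its speed limit or range.

### The arm

A 7-joint arm with a two-finger parallel gripper is mounted at the origin on the work surface. World frame = base frame: x ahead of the robot, y to its left, z up, the work surface at z = 0. Lengths are in mm, angles in rad, forces in N, time in s.
With the tool pointing down it reaches from about 400 to 875 mm from the base axis. Payload 4.4 kg.
Tool frame: the origin (TCP) lies midway between the tips of the shut fingers; the grasp point (between the pads) lies 19 mm behind it; z points along the fingers, y is the line along which they close (so a half turn about z gives the same grasp; the last joint's range is limited). The gripper opens to 85 mm and grips with 20 to 120 N. Pads are 22 mm wide; open, the fingers measure 114 mm over their backs; the gripper's body (76 mm by 85 mm) begins 54 mm behind the grasp point. The pads swing forward as they close: fully open they stand 13 mm farther back than shut.
Start: joints at [1.198, 0.628, 0.038, 1.517, -0.027, 0.996, -0.02], TCP at [196.334, -619.654, 231.313] pointing down, gripper open.
Joint ranges: [-3.06, 3.06], [-0.37, 2.12], [-1.25, 1.32], [0.18, 2.47], [-1.1, 4.24], [0.23, 1.98], [-2.94, 2.94]. Speed limits (rad/s): [2.57, 2.57, 3.14, 3.14, 3.14, 3.14, 3.14].

### API

Orientations are given as [roll, pitch, yaw] about the fixed x, y, z axes, in that order (R = Rz(yaw) Ry(pitch) Rx(roll)).
In Python, from cell import readout, optics, order gives the robot as it stands.
- The arm moves only by the shell command python3 -m jog 'ROWS'. ROWS is a JSON object of lists of equal length, an entry for each row: "claw": the opening, from 0 (shut) to 1 (fully open); "xyz": the shift along the tool's x, y, z each as a share of 0.1 m, from -1 to 1, a list of three; "twist": the turn, a rotation vector about the tool's x, y, z each as a share of 180 degrees, from -1 to 1, a list of three. A call has 1 to 12 rows; each row shifts and turns the commanded pose from where the row before left it, along the tool's axes as they then stand; what a row does not reach is not made up. A row lasts 1/8 s, in which the tool goes at most 62.5 mm and 10.7 degrees, less where a joint would pass 70% of its speed; a pose out of reach is approached as far as the arm can. A call with a number of a shift or a turn outside -1 to 1 is refused whole. A call with a gripper value outside its range is refused whole. The fingers move at their own pace and stop on an object; the grip force is fixed at half the most. Time passes only in rows, so rows that do not move let the fingers close. It gives the time, the measured TCP pose, the force, the opening and the grip force at its end, in the units of the state.
- readout.read_state(): the state, without advancing time (a new reading comes with each control period).
- optics.get_image(name): name is "side" or "top" or "wrist"; returns a dict with "color" (384x512x3 uint8, red, green, blue), "fovy" (degrees; the focal length in pixels is half the picture's height over the tangent of half this angle, whatever the lens; pixels are square), "cx", "cy" (the principal point, pixels), "k1" (the pictures are not rectified: a ray, as slopes to the right and down, at radius r is drawn at 1 + k1 r^2 times it, then the intrinsics apply), "view" (4x4, takes a point from world to camera coordinates). Camera axes: x right, y up, looking along -z (the intrinsics and any distortion apply to the point x, -y, -z); pixel columns grow to the right and rows downward; lengths in mm; the calibration is good to about 2 mm. A picture is of the moment at which its call begins. There is no depth.
- order.finish_job(): hands the job in; it is judged then, once.
Trained networks look in the newest picture that a camera, given by its name, has taken for a name from the list of things; names that differ only in an ending like _2 or _b are one class to them, and where a whole thing is asked for, a point or a joint stands for the part that bears it (a point fixed in the world has none). Each returns a list of dicts, best first, with "score" (0 to 1); they miss things now and then, are a little off and sometimes report something else, mostly with a low value. They report only what shows in the picture. A call takes as long as a camera call.
- optics.boxes_of(camera, label): "rect" ([left, top, width, height] in pixels, round what is visible of it).
The state is a dict: "clock": time; "qpos": joint angles; "qd": joint speeds; "tau": joint torques, N m; "eef_pos": TCP position; "tool_rot": TCP orientation; "force": force on the tool from outside, world axes, zero at the start; "torque": the same for the moment, N m; "width": finger opening in mm; "gripper_force": force on a finger pad.
Only numpy, scipy, OpenCV 4.12 (cv2) and the standard library are available. Lean on these libraries where they do the work, as an engineer would, in place of code of your own. Each camera call takes 0.05 s, during which the arm holds its last target. There are 200 camera calls.

## Working session

There is one attempt and no reset: what is moved stays moved. The work goes in short steps, Python scripts to look and compute and a shell command to move; the robot and the scene stay as the last step left them, time stands still between calls to the robot, and variables do not carry over. Pictures are saved under pics/ and viewed, at most 10 in all, crops included, and the job is handed in when it is done.

```bash
mkdir -p pics; ls; python3 - <<'E'
from cell import readout, optics
import cv2,numpy as np
print(readout.read_state())
for c in ["side","top"]:
    im=optics.get_image(c); cv2.imwrite(f"pics/{c}0.png",im["color"][:,:,::-1])
    print(c,im["fovy"],im["cx"],im["cy"],im["k1"],np.round(im["view"],3).tolist())
    for l in ["scanner","scanner_window","base","tall_jar","tall_code","squat_jar_a","tumbler","plates","dressing_bottle","card_terminal"]:
        print(l,[(np.round(d["rect"],0).tolist(),round(d["score"],2)) for d in optics.boxes_of(c,l)][:3])
E
```

```text
pics
{'clock': 0.0, 'qpos': array([ 1.19819111,  0.62936522,  0.03843522,  1.51837902, -0.02702888,
        0.99629798, -0.01998733]), 'qd': array([ 0.00210858,  0.00082706,  0.00010393,  0.00090377, -0.00106201,
       -0.00096979, -0.00035991]), 'tau': array([ 9.64449609e-04, -5.63400614e+01,  1.22663196e+00, -1.93443650e+01,
        1.09584173e-02,  1.05922879e-02, -1.55788491e-06]), 'eef_pos': array([ 196.15710759, -619.03070284,  230.37306877]), 'tool_rot': array([-3.13966057e+00, -1.40196527e-06,  3.06807367e-01]), 'force': array([-0.00300188, -0.38367442,  1.15767613]), 'torque': array([ 0.06785139,  0.01333263, -0.05350459]), 'gripper_force': 0.0, 'width': 85.90361101251624}
side 55.93604166951816 251.16943385804134 190.67610493134552 -0.028955533744870185 [[-0.966, -0.258, 0.021, 535.91], [0.181, -0.616, 0.767, -187.881], [-0.185, 0.745, 0.641, -895.323], [0.0, 0.0, 0.0, 1.0]]
scanner [([204.0, 205.0, 55.0, 47.0], 0.93), ([173.0, 168.0, 45.0, 41.0], 0.66)]
scanner_window [([203.0, 206.0, 55.0, 46.0], 0.57), ([154.0, 156.0, 28.0, 78.0], 0.25)]
base [([204.0, 243.0, 47.0, 44.0
[... 565 characters left out ...]
0.002, 0.978, -1376.722], [0.0, 0.0, 0.0, 1.0]]
scanner [([199.0, 172.0, 34.0, 42.0], 0.82)]
scanner_window [([199.0, 175.0, 33.0, 39.0], 0.85), ([269.0, 126.0, 43.0, 47.0], 0.54)]
base [([197.0, 182.0, 39.0, 36.0], 0.97)]
tall_jar [([276.0, 234.0, 19.0, 21.0], 0.61)]
tall_code [([274.0, 232.0, 24.0, 22.0], 0.86), ([198.0, 177.0, 34.0, 39.0], 0.4)]
squat_jar_a [([359.0, 236.0, 27.0, 29.0], 0.79), ([316.0, 219.0, 34.0, 26.0], 0.75)]
tumbler [([220.0, 261.0, 23.0, 28.0], 0.69), ([198.0, 175.0, 34.0, 39.0], 0.52)]
plates [([269.0, 124.0, 44.0, 49.0], 0.93)]
dressing_bottle [([232.0, 113.0, 20.0, 37.0], 0.93), ([196.0, 184.0, 39.0, 35.0], 0.66)]
card_terminal [([121.0, 237.0, 47.0, 32.0], 0.74)]
```

```bash
python3 - <<'E'
import cv2
a=cv2.imread("pics/top0.png")[100:300,110:400]; cv2.imwrite("pics/topc.png",cv2.resize(a,None,fx=2.75,fy=2.75,interpolation=3))
a=cv2.imread("pics/side0.png")[130:330,130:370]; cv2.imwrite("pics/sidec.png",cv2.resize(a,None,fx=3,fy=3,interpolation=3))
E
```

```text
(no output)
```

View pics/topc.png

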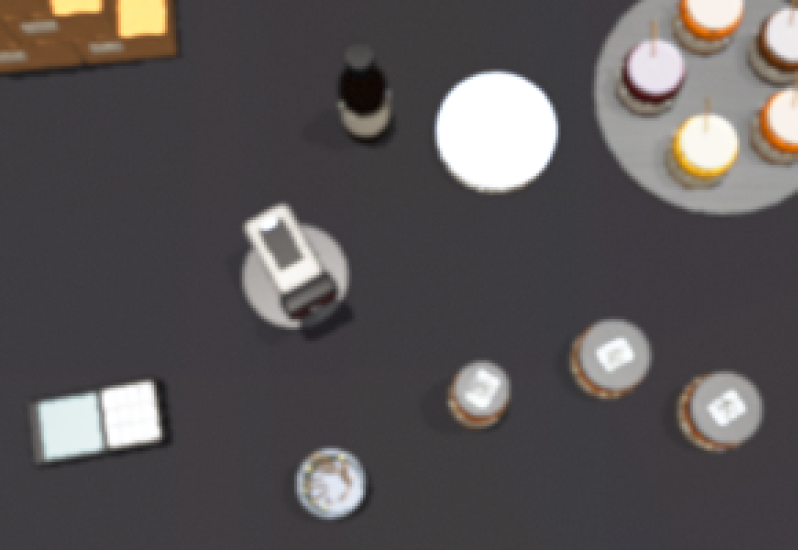

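View pics/sidec.png

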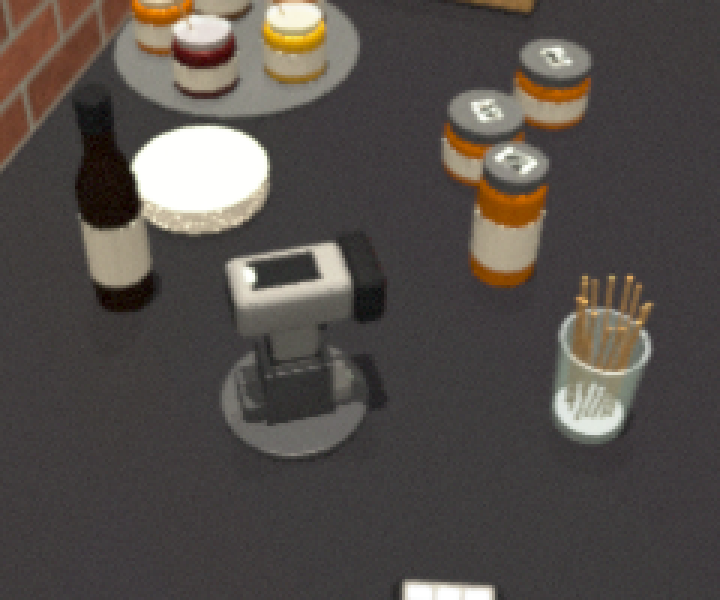

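```bash
cat > h.py <<'E'
import numpy as np
from scipy.optimize import least_squares, fsolve
from scipy.spatial.transform import Rotation as R
def proj(im,P):
    P=np.atleast_2d(P); V=np.array(im["view"]); c=P@V[:3,:3].T+V[:3,3]
    s=np.c_[c[:,0],-c[:,1]]/(-c[:,2:]); s=s*(1+im["k1"]*(s**2).sum(1,keepdims=True))
    f=192/np.tan(np.radians(im["fovy"])/2)
    return s*f+[im["cx"],im["cy"]]
def atz(im,px,z):
    return least_squares(lambda p:(proj(im,[*p,z])[0]-px),[550,0]).x
def tri(ims,pxs):
    return least_squares(lambda p:np.concatenate([proj(i,p)[0]-q for i,q in zip(ims,pxs)]),[550,0,100])
E
python3 - <<'E'
from h import *
from cell import optics
t=optics.get_image("top"); s=optics.get_image("side")
T=lambda x,y:np.array([x/2.75+110,y/2.75+100]); S=lambda x,y:np.array([x/3+130,y/3+130])
r=tri([t,s],[T(484,388),S(516,160)]); print("code",r.x,r.fun)
print("code z127",atz(t,T(484,388),127),atz(s,S(516,160),127))
print("head rear", atz(t,T(266,214),151),"nose/head joint",atz(t,T(308,284),151), "base foot",atz(t,T(296,275),10),atz(s,S(295,400),10))
for n,p,z in [("tumbler",(331,483),90),("plates",(497,131),34),("bottle",(360,60),220),("sqA",(612,355),68),("sqB",(727,408),68)]: print(n,atz(t,T(*p),z))
E
```

```text
code [436.59621474 -54.6958081  123.3059645 ] [-0.01691268  0.4507872  -0.39919237 -0.11604043]
code z127 [437.452461   -54.53927921] [435.21224111 -49.80678213]
head rear [609.94151537 172.02440703] nose/head joint [537.49802079 126.34619757] base foot [574.28756925 151.94529895] [569.45270403 160.40982731]
tumbler [340.79225365 100.58330169]
plates [740.2608983 -72.3701758]
bottle [753.21768313  76.48862387]
sqA [ 481.73109373 -194.39392151]
sqB [ 427.19007928 -315.84390357]
```

```bash
cat >> h.py <<'E'
def delta(pos,rpy,st):
    """shift in tool axes (shares of 0.1 m) and twist (shares of pi) from state st to target"""
    A=R.from_euler("xyz",st["tool_rot"]); B=R.from_euler("xyz",rpy) if not isinstance(rpy,R) else rpy
    d=A.inv().apply(np.array(pos)-st["eef_pos"])/100; w=(A.inv()*B).as_rotvec()/np.pi
    print("xyz",d.round(3),"twist",w.round(4)); return d,w
E
python3 - <<'E'
from h import *
from cell import readout
delta([555,115,300],[np.pi,0,np.radians(32.3)],readout.read_state())
E
```

```text
xyz [ 5.638 -5.921 -0.687] twist [ 0.     -0.     -0.0818]
```

```bash
python3 -m jog '{"claw":[1,1,1,1,1,1,1,1,1,1,1,1],"xyz":[[0.33,-0.35,-0.06],[0.33,-0.35,-0.06],[0.33,-0.35,-0.06],[0.33,-0.35,-0.06],[0.33,-0.35,-0.06],[0.33,-0.35,-0.06],[0.33,-0.35,-0.06],[0.33,-0.35,-0.06],[0.33,-0.35,-0.06],[0.33,-0.35,-0.06],[0.33,-0.35,-0.06],[0.33,-0.35,-0.06]],"twist":[[0,0,0],[0,0,0],[0,0,0],[0,0,0],[0,0,0],[0,0,0],[0,0,0],[0,0,0],[0,0,0],[0,0,0],[0,0,0],[0,0,0]]}'
python3 - <<'E'
from h import *
from cell import readout
st=readout.read_state();print(st["qpos"].round(2))
delta([555,115,300],[np.pi,0,np.radians(32.3)],st)
E
```

```text
clock: 2.7
eef_pos: [447.7, -98.3, 303.9]
tool_rot: [3.141, -0.001, 0.307]
force: [1.4, -0.8, 0.1]
width: 85.4
gripper_force: 0.0
[ 0.24  0.27 -0.1   1.92  0.03  0.95 -1.15]
xyz [ 1.667 -1.709  0.039] twist [ 0.0002 -0.0002 -0.0818]
```

```bash
python3 -m jog '{"claw":[1,1,1,1,1,1,1,1],"xyz":[[0.33,-0.34,0.01],[0.33,-0.34,0.01],[0.33,-0.34,0],[0.33,-0.34,0],[0.33,-0.34,0],[0,0,0],[0,0,0],[0,0,0]],"twist":[[0,0,0],[0,0,0],[0,0,0],[0,0,0],[0,0,0],[0,0,-0.041],[0,0,-0.041],[0,0,0]]}'
python3 - <<'E'
from h import *
from cell import readout,optics
import cv2
st=readout.read_state();print(st["qpos"].round(2),st["eef_pos"],st["tool_rot"])
w=optics.get_image("wrist");c=w["color"][:,:,::-1].copy()
cv2.imwrite("pics/w1.png",cv2.resize(c,None,fx=1.5,fy=1.5,interpolation=3))
a=np.radians(32.3);g=np.array([571.9,148,0]);X=np.array([np.cos(a),np.sin(a),0]);Y=np.array([-np.sin(a),np.cos(a),0])
for x,y,z in [(45,26,143),(45,-26,143),(-41,26,151),(-41,-26,151),(-65,30,145),(-65,-30,145),(0,0,151)]:
    print(x,y,z,(proj(w,g+x*X+y*Y+[0,0,z])[0]*1.5).round(1))
print(np.round(w["view"],2).tolist())
E
```

```text
clock: 3.7
eef_pos: [553.0, 112.2, 301.3]
tool_rot: [-3.141, -0.0, 0.563]
force: [-0.6, -0.3, -0.7]
width: 85.5
gripper_force: 0.0
[-0.09  0.44 -0.23  1.66  0.11  1.05 -1.37] [552.98228296 112.2248983  301.28847218] [-3.14142045e+00 -5.63801219e-05  5.63105597e-01]
45 26 143 [312.9 129.6]
45 -26 143 [399.6 129.4]
-41 26 151 [317.3 271.4]
-41 -26 151 [399.1 271.3]
-65 30 145 [314.2 303.9]
-65 -30 145 [404.8 303.9]
0 0 151 [356.9 206.5]
[[0.53, -0.85, -0.0, -199.93], [0.81, 0.51, -0.3, -443.32], [0.25, 0.16, 0.95, -603.54], [0.0, 0.0, 0.0, 1.0]]
```

View pics/w1.png

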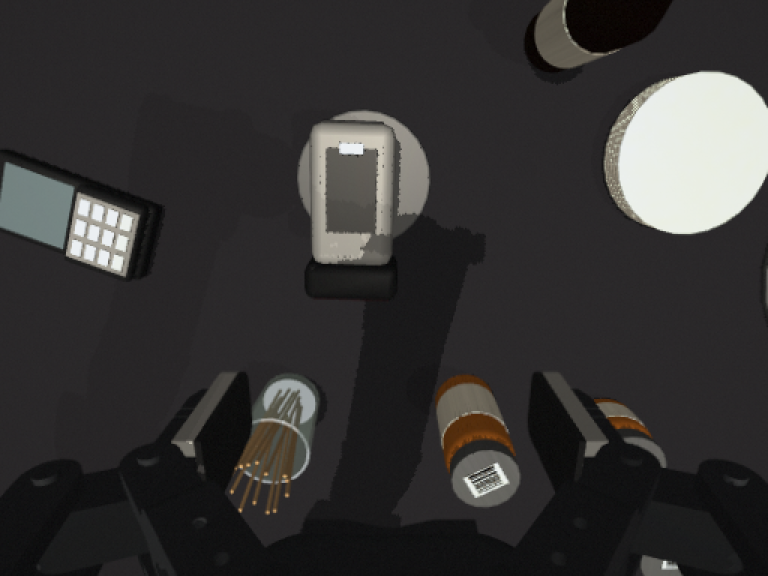

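```bash
python3 - <<'E'
from h import *
from cell import optics
import cv2
w=optics.get_image("wrist");g=cv2.cvtColor(w["color"],cv2.COLOR_RGB2GRAY)
print(g[110,195:280].tolist()); print(g[190,195:280].tolist()); print(g[70:215,235].tolist())
E
```

```text
[38, 39, 39, 62, 61, 114, 123, 123, 123, 123, 125, 91, 89, 127, 142, 153, 164, 175, 184, 187, 188, 179, 103, 88, 89, 89, 90, 90, 90, 90, 90, 90, 90, 90, 91, 90, 91, 92, 92, 91, 91, 93, 93, 94, 93, 93, 92, 92, 93, 92, 92, 94, 94, 94, 94, 68, 194, 197, 197, 196, 183, 173, 159, 147, 136, 128, 104, 73, 62, 67, 67, 131, 142, 142, 142, 142, 144, 144, 142, 142, 141, 141, 142, 141, 141]
[42, 42, 41, 42, 41, 40, 41, 41, 17, 17, 21, 21, 22, 26, 28, 25, 28, 28, 29, 27, 26, 28, 27, 28, 28, 29, 27, 30, 29, 29, 29, 29, 29, 29, 31, 30, 29, 29, 29, 30, 31, 30, 30, 31, 29, 31, 30, 30, 31, 31, 30, 31, 30, 30, 31, 30, 30, 30, 31, 30, 29, 30, 30, 29, 24, 21, 19, 16, 14, 17, 24, 26, 25, 26, 25, 23, 24, 24, 24, 26, 24, 23, 24, 24, 25]
[41, 41, 41, 47, 103, 142, 148, 139, 139, 138, 63, 62, 87, 111, 130, 140, 150, 159, 170, 183, 193, 197, 197, 196, 196, 214, 239, 239, 239, 239, 239, 236, 191, 93, 94, 94, 93, 92, 92, 92, 91, 91, 91, 91, 90, 89, 90, 90, 90, 89, 88, 88, 89, 88, 87, 88, 86, 87, 86, 87, 87, 86, 86, 84, 83, 78, 77, 77, 77, 76, 75, 75, 75, 75, 74, 75, 74, 73, 74, 74, 73, 73, 73, 71, 66, 108, 166, 166, 166, 166, 166, 164, 165, 164, 165, 164, 164, 164, 164, 164, 166, 171, 145, 95, 88, 74, 36, 14, 16, 20, 24, 27, 31, 33, 31, 33, 33, 32, 32, 32, 31, 30, 26, 26, 26, 22, 20, 21, 18, 27, 39, 41, 41, 42, 41, 42, 41, 42, 42, 42, 43, 42, 42, 43, 42]
```

```bash
python3 - <<'E'
from h import *
from cell import optics,readout
w=optics.get_image("wrist")
def pts(p,L):
    a=p[2];X=np.array([np.cos(a),np.sin(a),0]);Y=np.array([-np.sin(a),np.cos(a),0])
    return np.array([[p[0],p[1],0]+x*X+y*Y+[0,0,z] for x,y,z in L])
L=[(20,0,151),(-53,0,150),(45,0,135),(-41,0,151),(-65,0,145)]
def f(p):
    q=proj(w,pts(p,L)); return [q[0,0]-233.8,q[1,0]-233.8,q[2,1]-80.5,q[3,1]-173.5,q[4,1]-199.8]
r=least_squares(f,[572,148,.56],x_scale=[1,1,.01]); print(r.x[:2],np.degrees(r.x[2]),r.fun)
c=np.array([487,480])/1.5; print("code wrist z126",atz(w,c,126))
p=r.x; st=readout.read_state()
delta([p[0],p[1],180],[np.pi,0,p[2]],st)
E
```

```text
[574.44315552 153.62254519] 30.815960008513844 [-0.01612168  0.01809934  0.04115784  2.05214699 -2.2341641 ]
code wrist z126 [436.96850394 -53.17206517]
xyz [ 0.403 -0.239  1.214] twist [ 0.0001 -0.0001  0.0077]
```

```bash
python3 -m jog '{"claw":[1,1,1,1,1,1,1,1,1,1],"xyz":[[0.2,-0.12,0.3],[0.2,-0.12,0.3],[0,0,0.3],[0,0,0.3],[0,0,0],[0,0,0.2],[0,0,0.2],[0,0,0.2],[0,0,0.1],[0,0,0]],"twist":[[0,0,0.008],[0,0,0],[0,0,0],[0,0,0],[0,0,0],[0,0,0],[0,0,0],[0,0,0],[0,0,0],[0,0,0]]}'
python3 - <<'E'
from h import *
from cell import optics,readout
import cv2
w=optics.get_image("wrist");cv2.imwrite("pics/w2.png",w["color"][:,:,::-1])
delta([574.4,153.6,110],[np.pi,0,np.radians(30.8)],readout.read_state())
E
```

```text
clock: 5.1
eef_pos: [574.7, 153.7, 111.8]
tool_rot: [3.141, -0.0, 0.539]
force: [-0.4, -0.5, -0.5]
width: 85.2
gripper_force: 0.0
xyz [-0.007 -0.002  0.022] twist [ 0.0001 -0.0004  0.0005]
```

View pics/w2.png

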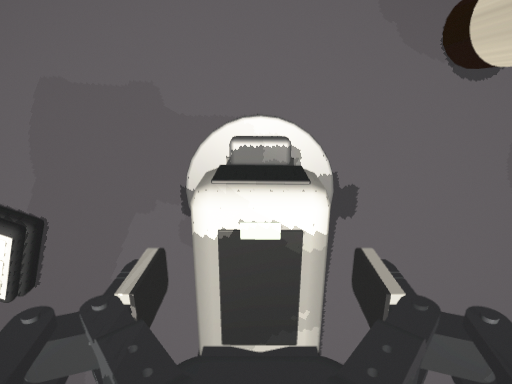

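Head (cols 193–328, centre ≈261) sits centred and parallel between the pads (165 and 355). Closing.

```bash
python3 -m jog '{"claw":[0,0,0,0,0,0,0,0],"xyz":[[0,0,0],[0,0,0],[0,0,0],[0,0,0],[0,0,0],[0,0,0],[0,0,0],[0,0,0]],"twist":[[0,0,0],[0,0,0],[0,0,0],[0,0,0],[0,0,0],[0,0,0],[0,0,0],[0,0,0]]}'
```

```text
clock: 6.15
eef_pos: [575.3, 154.0, 112.3]
tool_rot: [3.141, -0.002, 0.539]
force: [0.1, 0.5, 5.5]
width: 51.2
gripper_force: 63.3
```

```bash
python3 -m jog '{"claw":[0,0,0,0,0,0,0,0,0,0,0,0],"xyz":[[0,0,-0.08],[0,0,-0.12],[0,0,-0.15],[0,0,-0.15],[0,0,-0.15],[0,0,-0.2],[0,0,-0.25],[0,0,-0.25],[0,0,-0.25],[0,0,-0.2],[0,0,0],[0,0,0]],"twist":[[0,0,0],[0,0,0],[0,0,0],[0,0,0],[0,0,0],[0,0,0],[0,0,0],[0,0,0],[0,0,0],[0,0,0],[0,0,0],[0,0,0]]}'
python3 - <<'E'
from h import *
from cell import optics,readout
import cv2
s=optics.get_image("side");cv2.imwrite("pics/s2.png",cv2.resize(s["color"][60:330,130:370,::-1],None,fx=2.2,fy=2.2,interpolation=3))
# target: yaw psi = azimuth-ish, pitch th down; TCP from scanner geometry
st=readout.read_state(); z0=112; 
code=np.array([437,-53.5,126])
# scanner frame at grip: grip point height in scanner when TCP z=112, foot z=12 -> TCP at scanner z=100
gx=0.5
for yaw in (-7,):
    a,t=np.radians(yaw),np.radians(50)
    Rs=R.from_euler("z",a)*R.from_euler("y",-t)   # scanner rot: nose down
    b=Rs.apply([-1,0,0]); print("beam",b)
    win=code-100*b; tcp=win+Rs.apply(np.array([gx,0,100])-[-65,0,119])
    B=Rs*R.from_euler("x",np.pi)
    print("tcp",tcp,"foot",win+Rs.apply([65,0,-119]),"tool z",B.apply([0,0,1])); delta(tcp,B,st)
    print(B.as_euler("xyz"))
E
```

```text
clock: 7.65
eef_pos: [573.8, 153.4, 290.7]
tool_rot: [-3.141, 0.001, 0.539]
force: [-0.5, -0.5, -3.7]
width: 51.1
gripper_force: 62.7
beam [-0.63799637  0.0783361  -0.76604444]
tcp [557.03475377 -68.23841454 240.56739075] foot [632.74920199 -77.53497981 175.90560756] tool z [ 0.76033446 -0.09335733 -0.64278761]
xyz [-1.28   1.816  0.5  ] twist [-0.0917  0.268   0.1969]
[ 3.14159265 -0.87266463 -0.12217305]
```

View pics/s2.png

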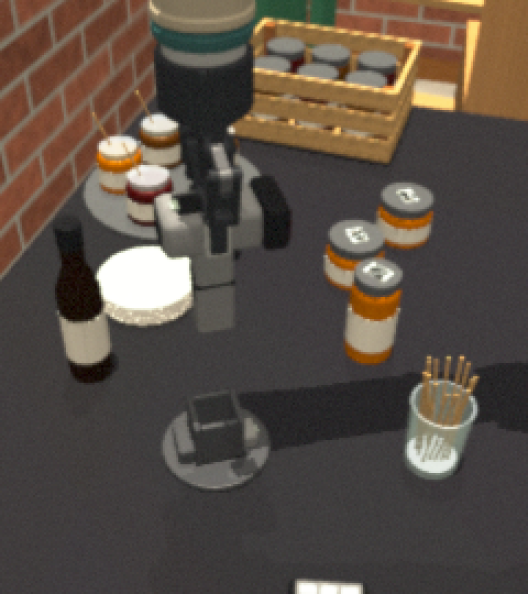

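Scanner is up, clear of the base and upright in the gripper. Yaw first, then translate and tip.

```bash
python3 -m jog '{"claw":[0,0,0,0,0,0],"xyz":[[0,0,0],[0,0,0],[0,0,0],[0,0,0],[0,0,0],[0,0,0]],"twist":[[0,0,0.042],[0,0,0.042],[0,0,0.042],[0,0,0.042],[0,0,0.042],[0,0,0]]}'
python3 - <<'E'
from h import *
from cell import readout
st=readout.read_state(); print(st["qpos"].round(2))
delta([575,-70.5,290],[np.pi,0,np.radians(-7)],st)
E
```

```text
clock: 8.45
eef_pos: [573.9, 153.6, 290.3]
tool_rot: [3.14, 0.002, -0.119]
force: [0.7, 0.5, -2.8]
width: 51.1
gripper_force: 62.8
[-0.27  0.49 -0.06  1.6   0.03  1.05 -2.03]
xyz [0.277 2.223 0.005] twist [0.0004 0.0006 0.0011]
```

```bash
python3 -m jog '{"claw":[0,0,0,0,0,0,0,0,0],"xyz":[[0.035,0.15,0],[0.035,0.3,0],[0.035,0.3,0],[0.035,0.33,0],[0.035,0.33,0],[0.035,0.33,0],[0.035,0.3,0],[0.035,0.18,0],[0,0,0]],"twist":[[0,0,0],[0,0,0],[0,0,0],[0,0,0],[0,0,0],[0,0,0],[0,0,0],[0,0,0],[0,0,0]]}' && python3 -m jog '{"claw":[0,0,0,0,0,0,0,0,0],"xyz":[[0,0,0],[0,0,0],[0,0,0],[0,0,0],[0,0,0],[0,0,0],[0,0,0],[0,0,0],[0,0,0]],"twist":[[0,0.03,0],[0,0.04,0],[0,0.04,0],[0,0.04,0],[0,0.04,0],[0,0.04,0],[0,0.03,0],[0,0.018,0],[0,0,0]]}'
python3 - <<'E'
from h import *
from cell import readout
st=readout.read_state(); print(st["qpos"].round(2))
B=R.from_euler("z",np.radians(-7))*R.from_euler("y",-np.radians(50))*R.from_euler("x",np.pi)
delta([557,-68.2,240.6],B,st)
E
```

```text
clock: 9.57
eef_pos: [575.4, -72.2, 291.2]
tool_rot: [3.141, 0.0, -0.123]
force: [0.3, 0.6, -2.2]
width: 51.0
gripper_force: 63.1
clock: 10.7
eef_pos: [564.0, -94.1, 279.9]
tool_rot: [3.066, -0.575, -0.117]
force: [0.6, 0.0, -2.8]
width: 51.4
gripper_force: 63.2
[ 0.33  0.28 -0.35  2.21  1.18  0.24 -2.8 ]
xyz [-0.298 -0.269  0.256] twist [0.0226 0.0948 0.0048]
```

```bash
cat > fk.py <<'E'
from h import *
import itertools
def fk(q,p,s):
    h,L1,e1,L2,e2,L3,a3,o7=p
    M=R.from_rotvec([0,0,-q[0]]); x=M.apply([0,0,h])
    M=M*R.from_rotvec([0,q[1],0])*R.from_rotvec([0,0,s[0]*q[2]]); x=x+M.apply([e1,0,L1])
    M=M*R.from_rotvec([0,q[3],0])*R.from_rotvec([0,0,s[1]*q[4]]); x=x+M.apply([e2,0,L2])
    M=M*R.from_rotvec([0,q[5],0]); x=x+M.apply([a3,0,0]); M=M*R.from_rotvec([0,0,s[2]*q[6]+o7])
    return x+M.apply([0,0,L3]),M
E
python3 - <<'E'
from fk import *
from cell import readout
import json
st=readout.read_state()
D=[([1.19819,.62937,.03844,1.51838,-.02703,.9963,-.01999],[196.16,-619.03,230.37],[-3.1397,0,.3068]),
([.24,.27,-.1,1.92,.03,.95,-1.15],[447.7,-98.3,303.9],[3.141,0,.307]),
([-.09,.44,-.23,1.66,.11,1.05,-1.37],[553,112.2,301.3],[3.141,0,.563]),
([-.27,.49,-.06,1.6,.03,1.05,-2.03],[573.9,153.6,290.3],[3.14,.002,-.119]),
(st["qpos"].tolist(),st["eef_pos"].tolist(),st["tool_rot"].tolist())]
best=None
for s in itertools.product([1,-1],repeat=3):
  for o in (0,np.pi/2,np.pi,-np.pi/2):
    def f(p):
        out=[]
        for q,x,r in D:
            a,M=fk(q,p,s); out+=list(a-x)+list(300*(R.from_euler("xyz",r).inv()*M).as_rotvec())
        return np.array(out+list(0.01*(p[[2,4,6]])))
    r=least_squares(f,[300,400,0,400,0,250,0,o],x_scale=[100]*7+[1])
    if best is None or r.cost<best[0]: best=(r.cost,s,r.x,r.fun)
c,s,p,fun=best; print(c,s,p.round(2)); print(fun[:30].reshape(-1,6).round(1))
json.dump([p.tolist(),list(s)],open("fk.json","w"))
print(st["qpos"].round(3))
E
```

```text
1332.3531042319112 (-1, -1, -1) [261.46 619.12   5.71 374.48  -5.07 334.68  30.59   1.57]
[[29.7  4.8 -6.2  0.  -0.  -1.4]
 [-5.2 24.4  5.2  0.4  1.1  2.3]
 [-5.1 17.5  2.7  0.4  1.4  1.3]
 [-7.5 25.6 -1.1  1.4  1.  -0.7]
 [ 0.1  0.7 -0.6  0.   0.  -1.4]]
[ 0.326  0.28  -0.349  2.212  1.185  0.242 -2.801]
```

```bash
cat > fk.py <<'E'
from h import *
import json
s=(-1,-1,-1)
def fk(q,p):
    h,L1,e1,L2,e2,L3,a3,o7,y0,y1,y2,y3=p
    M=R.from_rotvec([0,0,-q[0]]); x=M.apply([0,y0,h])
    M=M*R.from_rotvec([0,q[1],0])*R.from_rotvec([0,0,-q[2]]); x=x+M.apply([e1,y1,L1])
    M=M*R.from_rotvec([0,q[3],0])*R.from_rotvec([0,0,-q[4]]); x=x+M.apply([e2,y2,L2])
    M=M*R.from_rotvec([0,q[5],0]); x=x+M.apply([a3,y3,0]); M=M*R.from_rotvec([0,0,-q[6]+o7])
    return x+M.apply([0,0,L3]),M
E
python3 - <<'E'
from fk import *
from cell import readout
st=readout.read_state()
D=[([1.19819,.62937,.03844,1.51838,-.02703,.9963,-.01999],[196.16,-619.03,230.37],[-3.1397,0,.3068]),
([.24,.27,-.1,1.92,.03,.95,-1.15],[447.7,-98.3,303.9],[3.141,0,.307]),
([-.09,.44,-.23,1.66,.11,1.05,-1.37],[553,112.2,301.3],[3.141,0,.563]),
([-.27,.49,-.06,1.6,.03,1.05,-2.03],[573.9,153.6,290.3],[3.14,.002,-.119]),
(st["qpos"].tolist(),st["eef_pos"].tolist(),st["tool_rot"].tolist())]
def f(p):
    out=[]
    for q,x,r in D:
        a,M=fk(q,p); out+=list(a-x)+list(300*(R.from_euler("xyz",r).inv()*M).as_rotvec())
    return np.array(out+list(0.02*p[[2,4,6,8,9,10,11]]))
r=least_squares(f,[300,400,0,400,0,300,30,np.pi/2,0,0,0,0],x_scale=[100]*7+[1]+[50]*4)
p=r.x; print(r.cost,p.round(2)); print(r.fun[:30].reshape(-1,6).round(1))
json.dump(p.tolist(),open("fk.json","w"))
lo=np.array([-3.06,-.37,-1.25,.18,-1.1,.23,-2.94]);hi=np.array([3.06,2.12,1.32,2.47,4.24,1.98,2.94])
code=np.array([437,-53.5,126]);rng=np.random.default_rng(0);q0=st["qpos"]
for dist in (100,140):
 for t in (42,50,60):
  for yaw in range(-180,180,30):
    Rs=R.from_euler("z",yaw,True)*R.from_euler("y",-t,True); b=Rs.apply([-1,0,0])
    tcp=code-dist*b+Rs.apply([65.5,0,-19]); B=Rs*R.from_euler("x",np.pi)
    best=None
    for k in range(8):
        g=lambda q:np.r_[fk(q,p)[0]-tcp,300*(fk(q,p)[1].inv()*B).as_rotvec(),0.02*(q-q0)]
        i=np.clip(q0+rng.normal(0,.6,7)*[1,.5,.5,.5,1.5,.5,2],lo+.05,hi-.05)
        r=least_squares(g,i,bounds=(lo+.04,hi-.04),max_nfev=60); e=np.linalg.norm(r.fun[:6])
        if best is None or e<best[0]: best=(e,r.x)
    if best[0]<10: print(dist,t,yaw,round(best[0],1),best[1].round(2),"tcp",tcp.round(0))
E
```

```text
14.213179379180957 [346.63 561.24  -2.67 376.13  -2.24 368.41  -4.12   1.57 -16.69 -16.5
   3.12   3.13]
[[ 1.   0.8  0.4  0.  -0.  -1.4]
 [ 0.5 -1.4 -0.5  0.4  1.1  2.3]
 [ 0.  -1.6  0.5  0.4  1.4  1.3]
 [-0.2  1.7 -0.4  1.4  1.  -0.7]
 [-0.  -0.   0.1  0.   0.  -1.4]]
100 42 -180 0.0 [ 0.48  0.72 -0.69  1.87  0.27  1.44  1.18] tcp [301. -54. 223.]
100 42 -150 0.0 [ 0.22  0.64 -0.42  1.92  0.46  1.39  1.61] tcp [ 319. -121.  223.]
100 42 -120 0.0 [-0.25  0.57  0.17  2.04  0.56  1.07  2.11] tcp [ 369. -171.  223.]
100 42 -90 0.0 [-0.89  0.86  1.22  2.22 -0.15  0.44 -2.9 ] tcp [ 437. -189.  223.]
100 42 -60 0.0 [-0.27  0.47  0.13  2.3   1.46  0.63  2.15] tcp [ 505. -171.  223.]
100 42 30 5.6 [ 1.    0.72 -1.21  2.31  2.04  0.28 -2.9 ] tcp [555.  14. 223.]
100 42 60 7.8 [ 1.05  0.8  -1.21  2.2   0.3   0.27 -0.69] tcp [505.  64. 223.]
100 42 90 0.0 [ 1.02  0.86 -1.21  2.09  0.1   0.65 -0.1 ] tcp [437.  82. 223.]
100 42 120 0.0 [ 0.81  0.76 -0.92  1.97 -0.07  1.02  0.5 ] tcp [369.  64. 223.]
100 42 150 0.0 [ 0.74  0.83 -1.    1.89  0.18  1.32  0.68] tcp [319.  14. 223.]
100 50 -180 0.0 [
[... 2521 characters left out ...]
 0.85 -1.21  2.06 -0.15  0.72  0.12] tcp [437.  93. 271.]
140 50 120 0.0 [ 0.96  0.91 -1.21  1.91  0.02  1.15  0.29] tcp [364.  74. 271.]
140 50 150 0.0 [ 0.69  0.79 -0.88  1.82  0.02  1.47  0.79] tcp [310.  20. 271.]
140 60 -180 0.0 [ 0.37  0.82 -0.57  1.63  0.17  1.84  1.24] tcp [318. -54. 294.]
140 60 -150 0.0 [-0.09  0.72 -0.05  1.72  0.36  1.71  1.8 ] tcp [ 334. -113.  294.]
140 60 60 0.0 [ 1.26  0.83 -1.21  2.27 -0.89  0.33  0.61] tcp [497.  50. 294.]
140 60 90 0.0 [ 1.16  0.94 -1.21  2.01 -0.25  0.84  0.27] tcp [437.  66. 294.]
140 60 120 0.0 [ 0.99  1.02 -1.21  1.79 -0.04  1.31  0.34] tcp [377.  50. 294.]
140 60 150 0.0 [ 0.73  0.95 -0.98  1.66  0.03  1.68  0.69] tcp [334.   6. 294.]
```

```bash
python3 -m jog '{"claw":[0,0,0,0,0,0,0,0,0,0],"xyz":[[0,0,-0.1],[0,0,-0.2],[0,0,-0.2],[0,0,-0.1],[0,0,0],[0,0,0],[0,0,0],[0,0,0],[0,0,0],[0,0,0]],"twist":[[0,-0.02,0],[0,-0.03,0],[0,-0.04,0],[0,-0.04,0],[0,-0.04,0],[0,-0.04,0],[0,-0.03,0],[0,0,0],[0,0,0],[0,0,0]]}'
python3 - <<'E'
from h import *
from cell import readout
st=readout.read_state(); print(st["qpos"].round(2))
delta([470,-60,320],[np.pi,0,np.radians(-7)],st)
E
```

```text
clock: 11.95
eef_pos: [539.8, -88.8, 333.1]
tool_rot: [3.075, 0.162, -0.173]
force: [0.3, 0.4, -2.2]
width: 51.2
gripper_force: 63.3
[ 0.5   0.55 -0.7   1.51  0.36  1.4  -1.99]
xyz [-0.706 -0.179  0.237] twist [ 0.0197  0.052  -0.0145]
```

```bash
python3 -m jog '{"claw":[0,0,0,0,0,0,0,0],"xyz":[[0,0,0],[0,0,0],[-0.1,-0.03,0.05],[-0.15,-0.05,0.05],[-0.15,-0.05,0.03],[-0.15,-0.05,0.03],[-0.1,0,0],[0,0,0]],"twist":[[0.01,0.026,-0.007],[0.01,0.026,-0.007],[0,0,0],[0,0,0],[0,0,0],[0,0,0],[0,0,0],[0,0,0]]}' && python3 -m jog '{"claw":[0,0,0,0,0,0,0,0,0,0,0,0],"xyz":[[0,0,0],[0,0,0],[0,0,0],[0,0,0],[0,0,0],[0,0,0],[0,0,0],[0,0,0],[0,0,0],[0,0,0],[0,0,0],[0,0,0]],"twist":[[0,0,-0.03],[0,0,-0.05],[0,0,-0.05],[0,0,-0.05],[0,0,-0.05],[0,0,-0.05],[0,0,-0.05],[0,0,-0.05],[0,0,-0.05],[0,0,-0.05],[0,0,-0.05],[0,0,-0.05]]}'
python3 - <<'E'
from h import *
from cell import readout
st=readout.read_state(); print(st["qpos"].round(2))
delta([470,-60,320],[np.pi,0,np.radians(173)],st)
E
```

```text
clock: 12.95
eef_pos: [477.6, -63.5, 316.8]
tool_rot: [3.141, 0.001, -0.125]
force: [0.7, 0.5, -3.1]
width: 51.7
gripper_force: 63.4
clock: 14.45
eef_pos: [478.8, -64.0, 316.6]
tool_rot: [-3.141, -0.001, 1.7]
force: [1.2, -0.3, -2.0]
width: 51.1
gripper_force: 63.7
[ 0.88  0.51 -1.21  1.83  0.52  1.17 -0.37]
xyz [ 0.051 -0.082 -0.034] twist [ 1.000e-04 -3.000e-04 -4.199e-01]
```

```bash
python3 -m jog '{"claw":[0,0,0,0,0,0,0,0,0,0],"xyz":[[0,0,0],[0,0,0],[0,0,0],[0,0,0],[0,0,0],[0,0,0],[0,0,0],[0,0,0],[0,0,0],[0,0,0]],"twist":[[0,0,-0.05],[0,0,-0.05],[0,0,-0.05],[0,0,-0.05],[0,0,-0.05],[0,0,-0.05],[0,0,-0.05],[0,0,-0.05],[0,0,-0.02],[0,0,0]]}'
python3 - <<'E'
from fk import *
from cell import readout
st=readout.read_state(); print(st["qpos"].round(2))
for t in (50,):
    B=R.from_euler("z",173,True)*R.from_euler("y",-t,True); b=B.apply([-1,0,0])
    tcp=np.array([437,-53.5,126])-100*b+B.apply([65.5,0,-19]); print(tcp)
    delta(tcp,B*R.from_euler("x",np.pi),st)
    delta([400,-45,310],[np.pi,0,np.radians(173)],st)
E
```

```text
clock: 15.7
eef_pos: [478.6, -63.9, 316.6]
tool_rot: [3.141, -0.001, 3.014]
force: [-0.9, 0.1, -2.5]
width: 51.3
gripper_force: 63.6
[ 0.89  0.52 -1.23  1.83  0.54  1.18  0.93]
[316.96524623 -38.76158546 240.56739075]
xyz [1.635 0.043 0.761] twist [ 0.0009  0.2776 -0.0015]
xyz [0.804 0.087 0.066] twist [ 0.0001 -0.0002 -0.0017]
```

```bash
python3 -m jog '{"claw":[0,0,0,0,0,0,0,0,0],"xyz":[[0.2,0,0],[0.2,0,0],[0,0,0],[0,0,0],[0,0,0],[0,0,0],[0,0,0],[0,0,0],[0,0,0]],"twist":[[0,0,0],[0,0.03,0],[0,0.045,0],[0,0.05,0],[0,0.05,0],[0,0.05,0],[0,0.04,0],[0,0.012,0],[0,0,0]]}'
python3 - <<'E'
from fk import *
from cell import readout
st=readout.read_state(); print(st["qpos"].round(2))
B=R.from_euler("z",173,True)*R.from_euler("y",-50,True); b=B.apply([-1,0,0])
tcp=np.array([437,-53.5,126])-100*b+B.apply([65.5,0,-19])
delta(tcp,B*R.from_euler("x",np.pi),st)
E
```

```text
clock: 16.82
eef_pos: [439.3, -58.5, 315.4]
tool_rot: [-3.139, -0.87, 3.012]
force: [0.2, 0.7, -2.7]
width: 51.3
gripper_force: 63.6
[ 0.52  0.9  -0.9   1.35  0.26  1.97  1.  ]
xyz [0.226 0.041 1.429] twist [ 0.0009  0.0007 -0.0015]
```

```bash
python3 -m jog '{"claw":[0,0,0,0,0,0,0,0,0,0],"xyz":[[0.02,0,0.1],[0.02,0,0.16],[0.03,0.01,0.2],[0.03,0.01,0.22],[0.03,0.01,0.22],[0.03,0.01,0.2],[0.03,0,0.2],[0.03,0,0.13],[0,0,0],[0,0,0]],"twist":[[0,0,0],[0,0,0],[0,0,0],[0,0,0],[0,0,0],[0,0,0],[0,0,0],[0,0,0],[0,0,0],[0,0,0]]}'
python3 - <<'E'
from fk import *
from cell import readout,optics
import cv2
st=readout.read_state(); print(st["qpos"].round(2))
B=R.from_euler("z",173,True)*R.from_euler("y",-50,True); b=B.apply([-1,0,0])
tcp=np.array([437,-53.5,126])-100*b+B.apply([65.5,0,-19])
delta(tcp,B*R.from_euler("x",np.pi),st)
T=R.from_euler("xyz",st["tool_rot"])*R.from_euler("x",-np.pi); W=lambda v:st["eef_pos"]+T.apply(np.array(v)-[0.5,0,100])
print("code in window",T.inv().apply(np.array([437,-53.5,126])-W([-65,0,119])))
n={"window":W([-65,0,119]),"foot":W([0,0,0]),"rear":W([45,0,119]),"aim":W([-165,0,119])}
for c,k in (("side",(230,100)),("top",(230,200))):
    im=optics.get_image(c);a=im["color"][:,:,::-1]; x,y=k
    for m,v in n.items(): print(c,m,((proj(im,v)[0]-[x,y])*4).round(0))
    cv2.imwrite(f"pics/f_{c}.png",cv2.resize(a[y:y+130,x:x+150],None,fx=4,fy=4,interpolation=3))
a,b_=cv2.imread("pics/f_side.png"),cv2.imread("pics/f_top.png")
E
```

```text
clock: 18.08
eef_pos: [316.8, -39.2, 241.6]
tool_rot: [3.141, -0.869, 3.015]
force: [0.6, 0.9, -1.4]
width: 51.4
gripper_force: 63.6
[ 0.61  0.86 -0.92  1.79  0.26  1.62  0.95]
xyz [-0.009  0.004  0.006] twist [ 0.001   0.0012 -0.0008]
code in window [-100.93835358   -0.89259918   -1.26052127]
side window [404. 255.]
side foot [618. 347.]
side rear [555. 162.]
side aim [286. 328.]
top window [217. 249.]
top foot [188. 455.]
top rear [208. 357.]
top aim [224. 165.]
```

View pics/f_side.png

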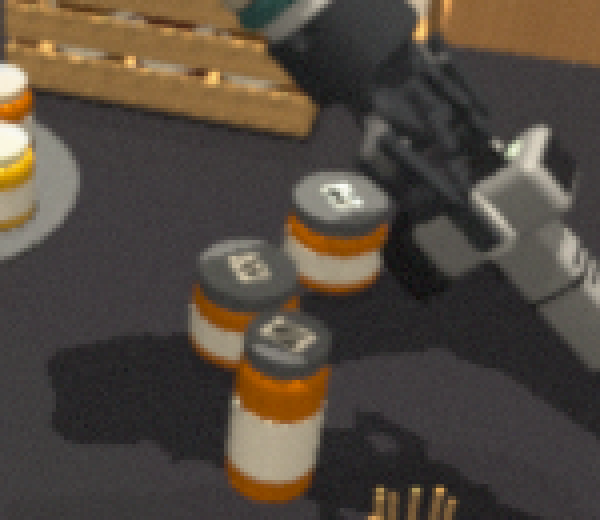

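View pics/f_top.png

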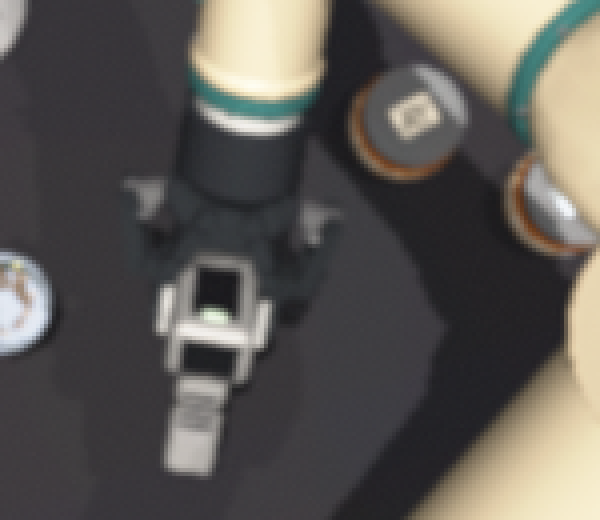

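The side view shows the tall jar's code at (288, 333) against the computed aim point (286, 328). The nose is at about (405, 255), as predicted, and the top view puts the foot near (188, 465), also close. I'll hold here, then hand in.

```bash
python3 -m jog '{"claw":[0,0,0,0,0,0,0,0],"xyz":[[0,0,0],[0,0,0],[0,0,0],[0,0,0],[0,0,0],[0,0,0],[0,0,0],[0,0,0]],"twist":[[0,0,0],[0,0,0],[0,0,0],[0,0,0],[0,0,0],[0,0,0],[0,0,0],[0,0,0]]}' && python3 -c "
from cell import order; print(order.finish_job())"
```

```text
clock: 19.18
eef_pos: [316.3, -39.1, 241.3]
tool_rot: [3.141, -0.871, 3.016]
force: [-0.1, -0.5, -2.2]
width: 51.3
gripper_force: 63.6
the job is handed in; nothing more can be done
None
```

I handed the job in at about 19 s, with the gripper holding the scanner still in the air, tipped 50° nose-down and aimed at the tall jar's code from about 100 mm; the hand-in returned no verdict, but the last pictures showed the aim within a few millimetres and the tall jar where it started.

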